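Lift the freshly sterilised dropper with the tongs and hold it over the drip saucer

TASK

Pick up the steel tongs from their rest, close their jaws on the dropper with the red bulb, draw it up out of the blue drying rack and finish holding it in the tongs, still and upright, a few centimetres above the middle of the terracotta saucer so that it can drip off. It has just been sterilised, so the gripper itself must never touch it. Keep hold at the end, without setting anything down, and leave the other dropper, the saucer and everything else on the tray where they are.

Things in the scene. Friction and masses are not known exactly. Their poses are not given: they have to be found in the camera images.
- tongs: Small sprung serving tongs, about 220 mm long, 82 g, lying level, jaws opening sideways. Two mirror-image steel arms, 20 mm tall, pivot on one pin at the rear end. Origin: on the pin, at mid-height of the arms; x along the centre line from the pin to the jaws, y to the left arm, z up. A loop ends 29 mm behind the origin. Balance point about 85 mm ahead of the pin.
- tongs_grip (a point): Centre between the tongs' two black finger grips (flat, 60 mm long, 28 mm tall, squeezed sideways), 87.5 mm ahead of the pin, at mid-height. Width over the grips here: 49 mm fully open, 32 mm closed on a dropper's collar, about 25 mm shut on nothing. Squeezed to 41-45 mm the tongs are held firmly enough to carry with the jaws still open (faces then parallel); wider than 49 mm lets them go.
- tongs_jaws (a point): Centre between the two green jaws, 185 mm ahead of the pin (97.5 mm ahead of tongs_grip), at mid-height. Each jaw is 18 mm tall, 22 mm long, scalloped in a shallow hollow that centres a 24 mm cylinder. Narrowest gap between them: 55 mm fully open, 43 mm at joint 0.03, 18 mm at joint 0.097 (hollows then 24 mm apart). Outside width over the jaws, fully open: about 70 mm.
- tongs_left (a joint): Closing angle of each arm of the tongs (rad): 0 fully open, 0.097 closed on a 24 mm collar, at most 0.14 (jaws nearly touching). A spring opens them: at the grips each arm pushes out with about 5 N fully open, 9 N closed on a collar. About half of any further squeeze reaches the jaws.
- tong_rest: Heavy light-wood tong rest, fixed: base 160 by 70 by 4 mm with two cross-bars 22 mm high, 12 mm thick and 95 mm wide, 58 mm before and behind its centre. Origin: centre of its underside; x points roughly along the tongs. The tongs lie on the two bars, their mid-height 32 mm above the tray, with tongs_grip near the middle of the free gap between the bars.
- dropper_red: Glass dropper cap with RED bulb, about 22 g, the one to lift. White ribbed collar 24 mm in diameter and 18 mm tall, above it a bulb 17 mm in diameter and 26 mm tall, below it a glass pipette 7 mm in diameter and 58 mm long. Origin: centre of the collar's underside; z up along the bulb. It hangs in a hole of the rack with its collar resting on the rack's top, and lifts straight out (58 mm).
- dropper_red_collar (a point): Centre of the red dropper's collar, 9 mm above the collar's underside: where the tongs should take it. The collar stands 70 to 88 mm above the tray in the rack.
- dropper_red_tip (a point): Lower tip of the red dropper's glass pipette, 58 mm below the collar's underside.
- dropper_black: The other dropper cap, same shape and size with a BLACK bulb, in the other outer hole of the rack, to be left alone.
- rack: Blue drying rack, fixed, open at front and back: top plate 50 mm (x) by 150 mm (y), its top 70 mm above the tray, three holes of 13 mm in a row along its y axis at -45, 0 and +45 mm; base 70 by 150 mm. The middle hole is empty, the droppers stand in the outer two. Origin: centre of its underside; x points across it, roughly away from the robot.
- saucer: Reddish-brown terracotta drip saucer, loose, 110 mm in diameter, 14 mm high, 160 g. Origin: centre of its underside.
- pill_organizer: Yellow seven-lid pill organizer, closed, loose, 36 by 154 by 23 mm; origin at the centre of its underside. Leave alone.
- pill_box: Flat aluminium pill box, closed, loose, 46 by 72 by 18 mm; origin at the centre of its underside. Leave alone.
- mug: Blue ceramic mug, loose, 80 mm in diameter, 92 mm high; origin at the centre of its underside. Leave alone.
- remote: Black remote control, loose, 165 (x) by 44 by 20 mm; origin at the centre of its underside. Leave alone.
- turntable: Small grey plastic turntable, base fixed, platter 150 mm in diameter turning freely, top 19 mm above the tray; origin at the centre of its underside. Two bottles stand on it. Leave alone.
- amber_bottle: Amber glass bottle on the turntable, 33 mm in diameter, 72 mm high; origin at the centre of its underside. Leave alone.
- pill_bottle: Orange pill bottle on the turntable, 42 mm in diameter, 78 mm high; origin at the centre of its underside. Leave alone.
Things that resemble listed ones, but are neither listed nor needed, are in the scene too. What is shaped like the saucer but turquoise is not meant.

How it is judged:
On the way, in this order (a step that is already met when the one before it is completed fails the run):
1. the tongs are gripped and lifted off their rest (height (world z) of each of tongs_jaws, tongs_grip above 0.05 m and contact force between the fingers and tongs above 0.5 N), for 0.2 s.
2. the red dropper is drawn out of the rack in the closed tongs, its tip above the rack's top (height (world z) of dropper_red_tip above 0.073 m and contact force between tongs and dropper_red above 0.3 N and contact force between the fingers and tongs above 0.5 N), for 0.2 s.
At the end, for the whole second after the job is handed in: Still held at the end: gripper on tongs, tongs on red dropper, its tip within 40 mm of the saucer's centre (horizontally), 30 to 140 mm above the tray, upright within 0.4 rad, under 40 mm/s, touching nothing but the tongs; tongs clear of saucer and rack; black dropper still in the rack (horizontal distance between dropper_red_tip and saucer below 0.04 m and height (world z) of dropper_red_tip between 0.03 and 0.14 m and angle between dropper_red's own z axis and vertical below 0.4 rad and contact force between tongs and dropper_red above 0.3 N and contact force between the fingers and tongs above 0.5 N and height (world z) of tongs_grip above 0.07 m and linear speed of dropper_red below 0.04 m/s and contact force between the fingers and dropper_red below 0.05 N and contact force between each of dropper_red, tongs and saucer below 0.05 N and contact force between each of dropper_red, tongs and rack below 0.05 N and contact force between dropper_red and dropper_black below 0.05 N and horizontal distance between dropper_black and rack below 0.055 m and angle between dropper_black's own z axis and vertical below 0.25 rad); the arm keeps its last pose, push and grip.
It fails at once if the gripper or arm touches the red dropper (contact force between any of the fingers, the arm and dropper_red above 0.2 N).
It fails at once if the black-bulb dropper moved by more than 20 mm or tipped (distance of dropper_black from where it was at the start of the episode above 0.02 m or angle between dropper_black's own z axis and vertical above 0.35 rad).
It fails at once if the saucer moved by more than 20 mm or tipped (distance of saucer from where it was at the start of the episode above 0.02 m or angle between saucer's own z axis and vertical above 0.35 rad).
It fails at once if the mug or a bottle moved by more than 20 mm or tipped (distance of any of mug, amber_bottle, pill_bottle from where it was at the start of the episode above 0.02 m or angle between any of mug, amber_bottle, pill_bottle's own z axis and vertical above 0.35 rad).
It fails at once if the pill organizer, pill box or remote moved by more than 20 mm or tipped (distance of any of pill_organizer, pill_box, remote from where it was at the start of the episode above 0.02 m or angle between any of pill_organizer, pill_box, remote's own z axis and vertical above 0.35 rad).
It also fails if it takes over 42 s, if anything falls off the work surface, if the arm or the gripper's body presses on something with over 40 N, if the wrist force passes 120 N, or if a joint passes its speed limit or range.

ROBOT

A 6-joint arm with a two-finger parallel gripper is mounted at the origin on the work surface. World frame = base frame: x ahead of the robot, y to its left, z up, the work surface at z = 0. Lengths are in m, angles in rad, forces in N, time in s.
With the tool pointing down it reaches from about 0.275 to 0.825 m from the base axis. Payload 4.9 kg.
Tool frame: the origin (TCP) lies on the centre line of the jaws, within the pads' length; the fingertips stand 19 mm ahead of it and the grasp point (between the pads) is the TCP (env.tips_ahead is the distance from the TCP to the fingertips, in m); z points along the fingers, y is the line along which they close (so a half turn about z gives the same grasp; the last joint's range is limited). The gripper opens to 85 mm and grips with 20 to 120 N. Pads are 22 mm wide; open, the fingers measure 114 mm over their backs; the gripper's body (76 mm by 85 mm) begins 54 mm behind the grasp point. The pads swing forward as they close: fully open they stand 13 mm farther back than shut.
Start: joints at [1.049, 0.326, -0.193, 1.052, 0, 1.437], TCP at [0.208, 0.509, 0.25] pointing down, gripper open.
Joint ranges: [-2.65, 2.65], [-0.97, 1.79], [-1.3, 1.35], [-1.93, 2.1], [-1.47, 1.37], [-3.14, 3.14]. Speed limits (rad/s): [2.57, 2.57, 3.14, 3.14, 3.14, 3.14].

INTERFACE

Orientations are given as [roll, pitch, yaw] about the fixed x, y, z axes, in that order (R = Rz(yaw) Ry(pitch) Rx(roll)).
In Python, from station import state, vision, job, env gives the robot as it stands.
- The arm moves only by the shell command python3 -m pendant 'ROWS' [FORCE]. ROWS is text: rows parted by semicolons, each of 7 numbers parted by spaces: the turn, a rotation vector about the tool's x, y, z in degrees, then the shift along the tool's x, y, z in mm, then the gripper command: -1 is shut, 1 is fully open, values between are in proportion. A call has 1 to 10 rows; each row shifts and turns the commanded pose from where the row before left it, along the tool's axes as they then stand; what a row does not reach is not made up. A row lasts 1/10 s, in which the tool goes at most 50 mm and 8.59 degrees, less where a joint would pass 70% of its speed; a pose out of reach is approached as far as the arm can. A call with a gripper value outside its range is refused whole. The fingers move at their own pace and stop on an object; FORCE is the grip in N (left out, the last holds). Time passes only in rows, so rows that do not move let the fingers close. It gives the time, the measured TCP pose, the force, the opening and the grip force at its end, in the units of the state.
- state(): the state, without advancing time (a new reading comes with each control period).
- vision.read_camera(name): name is "scene" or "top"; returns the picture (480x640x3 uint8, red, green, blue); there is no depth.
- vision.calibration(name): a dict with "fx", "fy", "cx", "cy" (pixels), "R" (3x3) and "t" (3): a world point X has camera coordinates R X + t. Camera axes: x right, y down, z forward; pixel columns grow to the right and rows downward; lengths in m; the calibration is good to about 2 mm. A picture is of the moment at which its call begins. calibration takes no time and is no camera call.
- job.sign_off(): hands the job in; it is judged then, once.
The state is a dict: "t": time; "joint_positions": joint angles; "joint_vel": joint speeds; "joint_torque": joint torques, N m; "ee_pos": TCP position; "ee_rot": TCP orientation; "ft_force": force on the tool from outside, world axes, zero at the start; "wrist_torque": the same for the moment, N m; "width": finger opening in m; "grip_force": force on a finger pad.
Only numpy, scipy, OpenCV 4.12 (cv2) and the standard library are available. Lean on these libraries where they do the work, as an engineer would, in place of code of your own. Each camera call takes 0.05 s, during which the arm holds its last target. There are 200 camera calls.

## Working session

There is one attempt and no reset: what is moved stays moved. The work goes in short steps, Python scripts to look and compute and a shell command to move; the robot and the scene stay as the last step left them, time stands still between calls to the robot, and variables do not carry over. Pictures are saved under pics/ and viewed, at most 10 in all, crops included, and the job is handed in when it is done.

```bash
ls; mkdir -p pics; python3 - <<'E'
from station import state, vision, job, env
import cv2
for n in("scene","top"):
    cv2.imwrite(f"pics/{n}0.png",vision.read_camera(n)[:,:,::-1])
    c=vision.calibration(n);print(n,c)
s=state();print(s)
E
```

```text
pics
scene {'fx': 448.46981987919133, 'fy': 448.46981987919133, 'cx': 315.1948133471103, 'cy': 239.5976100463965, 'R': array([[ 0.89965201,  0.43657772, -0.00511451],
       [ 0.23572686, -0.49555384, -0.83597801],
       [-0.36750389,  0.75088367, -0.54873911]]), 't': array([-0.47069771, -0.00433542,  1.08338497])}
top {'fx': 449.3578207838879, 'fy': 449.3578207838879, 'cx': 313.7940172546904, 'cy': 237.74224785007095, 'R': array([[-0.01368805, -0.99969989, -0.02031684],
       [-0.98372719,  0.01710416, -0.17885263],
       [ 0.17914646,  0.01753808, -0.98366608]]), 't': array([0.05650221, 0.48946555, 1.11834613])}
{'t': 0.1, 'joint_positions': array([ 1.04880777e+00,  3.26860937e-01, -1.93477333e-01,  1.05200866e+00,
        5.49241582e-06,  1.43660043e+00]), 'joint_vel': array([ 8.11613166e-04, -3.55150227e-03,  2.07842627e-03, -3.00888357e-05,
       -8.73806293e-04,  1.07573109e-03]), 'joint_torque': array([ 5.23173840e-04, -4.44239080e+01,  2.63038069e+01,  7.91705155e-03,
       -1.67939629e-04,  6.78621575e-06]), 'ee_pos': array([0.20771916, 0.5087368 , 0.24958741]), 'ee_rot': array([-3.14005673e+00, -2.12903138e-04,  2.75379983e+00]), 'ft_force': array([-0.31874651, -0.04042349, -0.57477661]), 'wrist_torque': array([ 0.00362903, -0.05383803,  0.01573748]), 'grip_force': 0.0, 'width': 0.08556444048123947}
```

View pics/scene0.png

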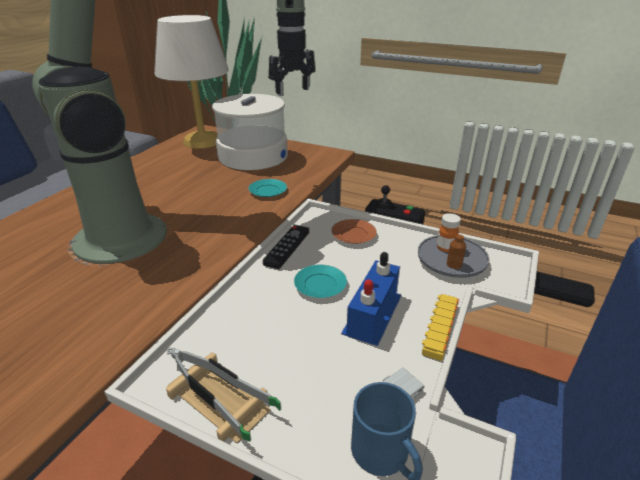

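View pics/top0.png

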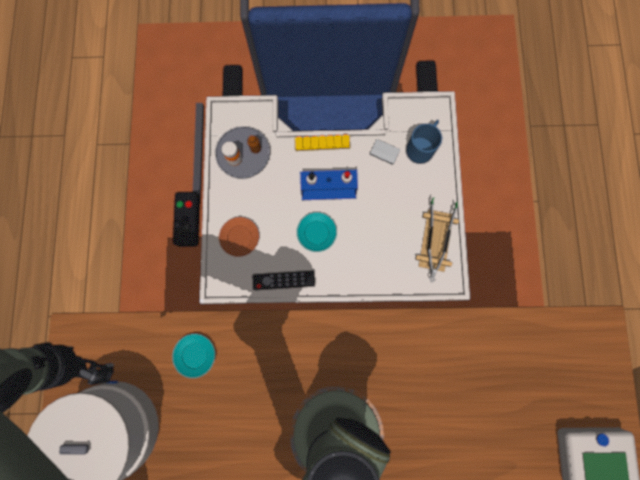

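The scene view shows the red bulb at (369,287), black bulb at (384,259), the terracotta saucer at (354,231) and the tongs at about (220,395). In the top view they are at red (347,176), black (312,178), saucer (239,236) and tongs (437,238). Saucer candidates in the top view are terracotta (239,236), turquoise (317,231) and turquoise (194,355). Only the first is reddish-brown, so that's the one. The droppers are told apart by bulb colour. I'll measure and confirm with an enlarged crop.

```bash
cat > h.py <<'E'
import numpy as np, cv2
from station import state, vision
C={n:vision.calibration(n) for n in("scene","top")}
def ray(n,u,v):
    c=C[n];d=c["R"].T@np.array([(u-c["cx"])/c["fx"],(v-c["cy"])/c["fy"],1]);return -c["R"].T@c["t"],d
def onz(n,u,v,z):
    o,d=ray(n,u,v);return o+d*(z-o[2])/d[2]
def tri(a,b):
    (o,d),(p,e)=ray("scene",*a),ray("top",*b)
    k=np.linalg.lstsq(np.c_[d,-e],p-o,rcond=None)[0];q,r=o+d*k[0],p+e*k[1]
    return (q+r)/2,np.linalg.norm(q-r)
def proj(n,X):
    c=C[n];x=c["R"]@np.array(X)+c["t"];return x[0]/x[2]*c["fx"]+c["cx"],x[1]/x[2]*c["fy"]+c["cy"]
def blob(im,lo,hi,box):
    x0,y0,x1,y1=box;h=cv2.cvtColor(im[y0:y1,x0:x1],cv2.COLOR_RGB2HSV)
    m=cv2.inRange(h,lo,hi);n,l,s,c=cv2.connectedComponentsWithStats(m)
    return sorted([(int(s[i,4]),np.round(c[i]+[x0,y0],1),s[i,:4]+[x0,y0,0,0]) for i in range(1,n) if s[i,4]>5],key=lambda t:-t[0])
E
python3 - <<'E'
from h import *
I={n:vision.read_camera(n) for n in C}
RED=((0,170,90),(6,255,255))
for n,b,sb,tb in(("top",(295,165,365,200),(215,210,265,260),(415,190,465,285)),("scene",(345,270,400,310),(325,215,385,250),(160,340,290,440))):
    r=blob(I[n],*RED,b)+blob(I[n],(170,170,90),(180,255,255),b);print(n,"red",r)
    w=blob(I[n],(0,0,140),(180,60,255),b);print("white",w)
    s=blob(I[n],(3,90,60),(14,255,255),sb);print("saucer",s[:1], onz(n,*s[0][1],.012))
    g=blob(I[n],(50,120,30),(80,255,255),tb);print("green",g,[onz(n,*x[1],.032).round(4) for x in g[:2]])
    k=blob(I[n],(0,0,0),(180,255,60),tb);print("black",k[:4],[onz(n,*x[1],.04).round(4) for x in k[:4]])
a=cv2.resize(I["scene"][340:440,160:290],None,fx=4,fy=4,interpolation=2)[:400,:520]
b=cv2.resize(I["top"][185:285,410:470],None,fx=4,fy=4,interpolation=2)
c=cv2.resize(I["scene"][210:340,325:410],(262,400),interpolation=2)
cv2.imwrite("pics/crop1.png",cv2.resize(np.hstack([a,b,c])[:,:,::-1],None,fx=.78,fy=.78))
E
```

```text
top red [(12, array([346.5, 174.5]), array([345, 173,   4,   4])), (7, array([346.9, 172.4]), array([345, 172,   5,   2]))]
white [(719, array([331.7, 178.6]), array([295, 165,  70,  35])), (44, array([346.3, 178.2]), array([342, 174,  10,   8])), (37, array([311.3, 179.9]), array([307, 177,  10,   6]))]
saucer [(1216, array([238.7, 236.2]), array([219, 217,  40,  39]))] [0.50392123 0.25017413 0.012     ]
green [] []
black [(41, array([429.3, 237.9]), array([428, 228,   4,  21])), (35, array([446.2, 240.9]), array([444, 231,   5,  20]))] [array([ 0.4855, -0.2496,  0.04  ]), array([ 0.4769, -0.2925,  0.04  ])]
scene red [(78, array([367.9, 287. ]), array([365, 281,   7,  13])), (6, array([366.7, 281. ]), array([365, 280,   5,   4]))]
white [(462, array([353.4, 283.1]), array([345, 270,  24,  40])), (45, array([398.4, 284.2]), array([397, 271,   3,  23])), (34, array([364., 294.]), array([361, 289,   9,   9]))]
saucer [(835, array([353.7, 230.8]), array([332, 219,  44,  24]))] [0.5035704  0.25337984 0.012     ]
green [(68, array([273.8, 401.6]), array([269, 397,  11,  11])), (63, array([244.4, 433.5]), array([240, 426,   9,  14]))] [array([ 0.5835, -0.2622,  0.032 ]), array([ 0.5732, -0.324 ,  0.032 ])]
black [(301, array([200.9, 391.1]), array([188, 376,  27,  33])), (95, array([222.4, 368.4]), array([209, 359,  28,  20]))] [array([ 0.4808, -0.2981,  0.04  ]), array([ 0.4843, -0.2494,  0.04  ])]
```

View pics/crop1.png

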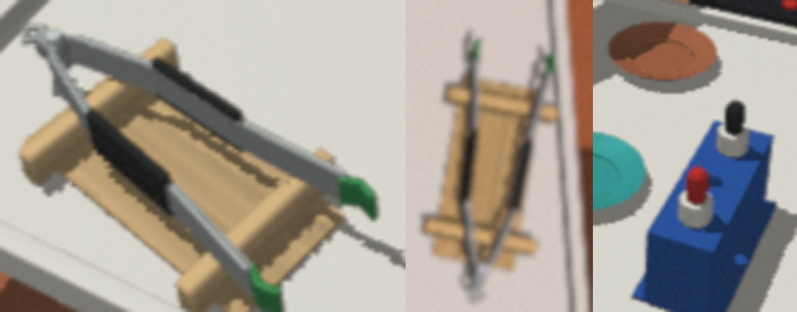

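The crop confirms the terracotta saucer, the red bulb nearest the camera in the rack, and the tongs lying open on their rest. Now the positions and the first move.

```bash
python3 - <<'E'
from h import *
print("bulb",tri((368,287),(346.6,174)), "z.1:",onz("scene",368,287,.101),onz("top",346.6,174,.101))
# dropper collars and black bulb
T=vision.read_camera("top");S=vision.read_camera("scene")
for n,I,b in(("top",T,(303,168,322,188)),("scene",S,(374,250,394,270))): print("blk",[(x,onz(n,*x[1],.101)) for x in blob(I,(0,0,0),(180,255,45),b)[:2]])
pin=onz("top",431.5,273,.035)[:2];j=[onz("top",431.5,200.4,.04)[:2],onz("top",455.8,204.9,.04)[:2]]
print("pin",pin,"jaws",j,"yaw",np.degrees(np.arctan2(*(np.mean(j,0)-pin)[::-1])),np.linalg.norm(np.mean(j,0)-pin))
s=state();p=np.array(s["ee_pos"]);from scipy.spatial.transform import Rotation as R
Rm=R.from_euler("xyz",s["ee_rot"]).as_matrix();print("tool shift",Rm.T@(np.array([.481,-.271,.15])-p))
# blue rack top plate corners
for n,I in(("top",T),("scene",S)):
    m=cv2.inRange(cv2.cvtColor(I,cv2.COLOR_RGB2HSV),(108,150,120),(122,255,255));m[:150]=0;m[340:]=0
    c=max(cv2.findContours(m,0,2)[0],key=cv2.contourArea);r=cv2.minAreaRect(c);print(n,r,[onz(n,*q,.07).round(3) for q in cv2.boxPoints(r)])
E
```

```text
bulb (array([ 0.64185535, -0.03710727,  0.10120699]), np.float64(0.00012641025580899403)) z.1: [ 0.64173118 -0.03691265  0.101     ] [ 0.64198231 -0.03709048  0.101     ]
blk [((11, array([311.2, 175.7]), array([310, 174,   3,   5])), array([0.63933058, 0.05226355, 0.101     ]))]
blk [((62, array([383.5, 259. ]), array([381, 254,   6,  12])), array([0.63929433, 0.05230825, 0.101     ]))]
pin [ 0.3950867  -0.25100326] jaws [array([ 0.58536765, -0.261306  ]), array([ 0.57201666, -0.32381203])] yaw -12.752993080168261 0.1882494242665282
tool shift [-0.54781889 -0.61874585  0.10032234]
top ((328.7713623046875, 184.36996459960938), (26.983964920043945, 54.795021057128906), 88.02507019042969) [array([0.661, 0.08 , 0.07 ]), array([ 0.663, -0.063,  0.07 ]), array([ 0.59 , -0.063,  0.07 ]), array([0.588, 0.078, 0.07 ])]
scene ((378.2205810546875, 281.6323547363281), (25.724788665771484, 33.09922790527344), 30.963756561279297) [array([ 0.617, -0.014,  0.07 ]), array([0.616, 0.082, 0.07 ]), array([0.667, 0.06 , 0.07 ]), array([ 0.665, -0.031,  0.07 ])]
```

Red dropper is at (0.642,-0.037), black at (0.639,0.052), and the rack yaw is about 1.5°. The tongs grip is at (0.481,-0.270) with yaw about -12°. Travelling over the tongs.

```bash
python3 -m pendant '0 0 0 -30 -34 5 1;0 0 0 -30 -34 5 1;0 0 0 -30 -34 5 1;0 0 0 -30 -34 5 1;0 0 0 -30 -34 5 1;0 0 0 -30 -34 5 1;0 0 0 -30 -34 5 1;0 0 0 -30 -34 5 1;0 0 0 -30 -34 5 1' 30
python3 -m pendant '0 0 0 -30 -34 5 1;0 0 0 -30 -34 5 1;0 0 0 -30 -34 5 1;0 0 0 -30 -34 5 1;0 0 0 -30 -34 5 1;0 0 0 -30 -34 5 1;0 0 0 -30 -34 5 1;0 0 -5 -30 -34 5 1;0 0 -5 0 0 0 1;0 0 0 0 0 0 1'
```

```text
t: 1.2
ee_pos: [0.3426, 0.1221, 0.2054]
ee_rot: [3.141, 0.001, 2.754]
ft_force: [0.6, 0.4, -0.2]
width: 0.0856
grip_force: 0.0
t: 2.2
ee_pos: [0.4614, -0.2198, 0.1647]
ee_rot: [3.141, -0.001, 2.926]
ft_force: [0.7, 0.1, 0.1]
width: 0.0855
grip_force: 0.0
```

```bash
python3 -m pendant '0 0 0 -10 -15 10 1;0 0 0 -10 -15 20 1;0 0 0 -10 -15 20 1;0 0 0 0 0 20 1;0 0 0 0 0 10 1;0 0 0 0 0 0 1'
python3 - <<'E'
from h import *
s=state();print(s["ee_pos"])
I=vision.read_camera("scene")[310:460,150:300];J=vision.read_camera("top")[170:290,390:480]
cv2.imwrite("pics/c2.png",np.hstack([cv2.resize(I,(450,450),interpolation=2),cv2.resize(J,(337,450),interpolation=2)])[:,:,::-1])
E
```

```text
t: 2.8
ee_pos: [0.4801, -0.2673, 0.0841]
ee_rot: [3.14, -0.003, 2.928]
ft_force: [-0.4, 0.4, 0.5]
width: 0.0851
grip_force: 0.0
[ 0.48005195 -0.26733445  0.08405406]
```

View pics/c2.png

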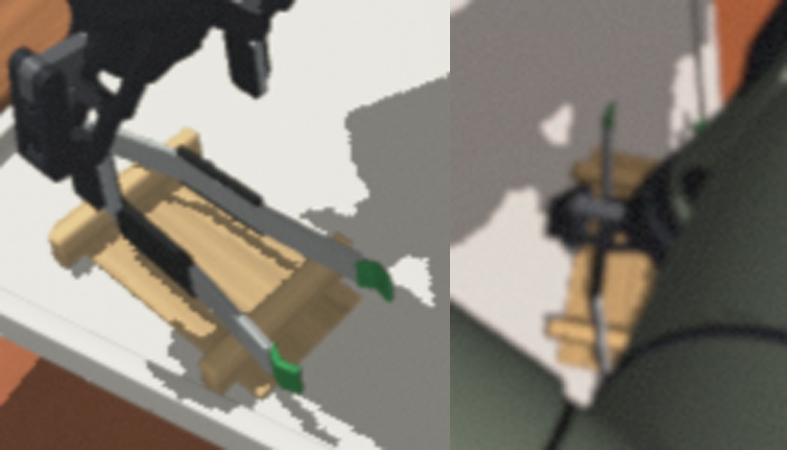

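The open fingers stand on either side of the tongs (scene crop, left finger over (90,170), right at (250,60)). They're centred to within a few mm, so I'll correct by 3 mm, descend, and squeeze to 43 mm.

```bash
python3 -m pendant '0 0 0 -1 -3 10 1;0 0 0 0 0 15 1;0 0 0 0 0 15 1;0 0 0 0 0 9 1;0 0 0 0 0 0 1'
python3 -m pendant '0 0 0 0 0 0 0;0 0 0 0 0 0 0;0 0 0 0 0 0 0;0 0 0 0 0 0 0;0 0 0 0 0 0 0;0 0 0 0 0 0 0' 40
```

```text
t: 3.4
ee_pos: [0.481, -0.2718, 0.0353]
ee_rot: [3.141, -0.002, 2.928]
ft_force: [-0.6, 0.4, -0.4]
width: 0.0851
grip_force: 0.0
t: 4.0
ee_pos: [0.4826, -0.2729, 0.0376]
ee_rot: [-3.141, 0.002, 2.928]
ft_force: [0.1, 0.5, 6.3]
width: 0.0429
grip_force: 7.7
```

Held at 42.9 mm. Lifting straight up.

```bash
python3 -m pendant '0 0 0 0 0 -5 0;0 0 0 0 0 -10 0;0 0 0 0 0 -20 0;0 0 0 0 0 -30 0;0 0 0 0 0 -30 0;0 0 0 0 0 -30 0;0 0 0 0 0 -10 0;0 0 0 0 0 0 0;0 0 0 0 0 0 0'
python3 - <<'E'
from h import *
S=vision.read_camera("scene");T=vision.read_camera("top")
for n,I,b in(("scene",S,(200,280,340,440)),("top",T,(390,120,490,260))): print(n,[(x[0],x[1]) for x in blob(I,(45,90,20),(85,255,255),b)[:4]])
cv2.imwrite("pics/c3.png",cv2.resize(S[240:440,140:340],(600,600),interpolation=2)[:,:,::-1])
E
```

```text
t: 4.9
ee_pos: [0.4811, -0.2718, 0.1704]
ee_rot: [3.141, -0.001, 2.928]
ft_force: [0.3, -0.2, -1.3]
width: 0.0427
grip_force: 6.0
scene [(122, array([265.7, 338.4])), (97, array([239. , 363.4]))]
top []
```

View pics/c3.png

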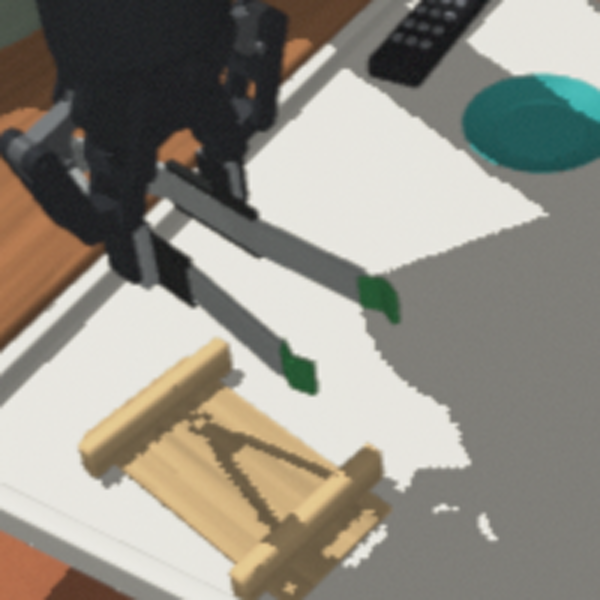

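The tongs hang level in the gripper, with jaws at scene pixels (266,338) and (239,363), open, and the rest empty. Now turning and going to a point in front of the rack.

```bash
python3 -m pendant '0 0 -4 0 0 0 0;0 0 -5 0 10 0 0;0 0 -4.5 0 20 0 0;0 0 0 -2 30 5 0;0 0 0 -2 35 5 0;0 0 0 -2 35 5 0;0 0 0 -1 35 5 0;0 0 0 0 35 5 0;0 0 0 0 20 5 0;0 0 0 0 10 5 0'
python3 -m pendant '0 0 0 0 3 5 0;0 0 0 0 0 5 0;0 0 0 0 0 0 0'
python3 - <<'E'
from h import *
S=vision.read_camera("scene");T=vision.read_camera("top");s=state();print(s["ee_pos"],s["ee_rot"],s["width"])
for n,I,b in(("scene",S,(250,200,420,330)),("top",T,(280,120,400,230))): print(n,[(x[0],x[1],onz(n,*x[1],s["ee_pos"][2]-.004).round(4)) for x in blob(I,(45,90,20),(82,255,255),b)[:4]])
cv2.imwrite("pics/c4.png",np.hstack([cv2.resize(S[190:330,290:420],(420,452),interpolation=2),cv2.resize(T[140:250,280:370],(370,452),interpolation=2)])[:,:,::-1])
E
```

```text
t: 6.0
ee_pos: [0.4855, -0.0403, 0.1348]
ee_rot: [3.141, -0.003, -3.117]
ft_force: [0.2, -0.9, -0.9]
width: 0.0428
grip_force: 6.1
t: 6.3
ee_pos: [0.4863, -0.0401, 0.1253]
ee_rot: [-3.142, -0.001, -3.121]
ft_force: [0.5, 0.0, -0.4]
width: 0.0425
grip_force: 6.1
[ 0.48677544 -0.04017974  0.1261181 ] [-3.14145260e+00 -2.30641695e-04 -3.12074557e+00] 0.04274390766237471
scene [(102, array([333.8, 277.9]), array([ 0.5896, -0.0639,  0.1221])), (80, array([343.5, 261.8]), array([ 0.5864, -0.0147,  0.1221])), (24, array([409.4, 207.3]), array([0.6364, 0.2264, 0.1221]))]
top []
```

View pics/c4.png

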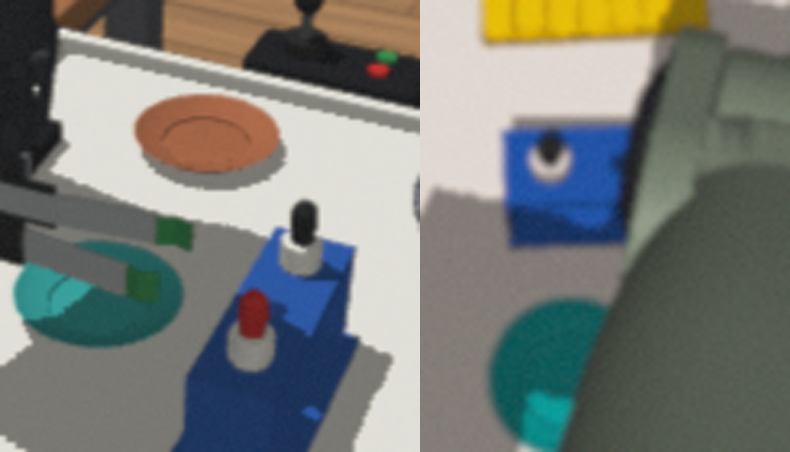

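The green jaws (scene crop (145,283) and (175,233)) straddle the red dropper's line in front of the rack at y about -0.038. Lowering to collar height and moving forward about 56 mm.

```bash
python3 -m pendant '0 0 0 0 0 10 0;0 0 0 0 0 15 0;0 0 0 0 0 12 0;0 0 0 0 0 0 0;0 0 0 0 0 0 0'
python3 -m pendant '0 0 0 -5 0 0 0;0 0 0 -10 0 0 0;0 0 0 -10 0 0 0;0 0 0 -10 0 0 0;0 0 0 -10 0 0 0;0 0 0 -8 0 0 0;0 0 0 -3 0 0 0;0 0 0 0 0 0 0;0 0 0 0 0 0 0'
python3 - <<'E'
from h import *
S=vision.read_camera("scene");T=vision.read_camera("top");s=state();print(s["ee_pos"],s["ee_rot"],s["width"])
print([(x[0],x[1]) for x in blob(S,(170,170,60),(180,255,255),(340,250,400,320))+blob(S,(0,170,60),(6,255,255),(340,250,400,320))])
for n,I,b in(("scene",S,(300,250,420,340)),("top",T,(280,120,400,230))): print(n,[(x[0],x[1],onz(n,*x[1],s["ee_pos"][2]-.004).round(4)) for x in blob(I,(45,90,20),(82,255,255),b)[:4]])
cv2.imwrite("pics/c5.png",np.hstack([cv2.resize(S[240:340,310:410],(450,450),interpolation=2),cv2.resize(T[140:230,285:355],(350,450),interpolation=2)])[:,:,::-1])
E
```

```text
t: 6.9
ee_pos: [0.4864, -0.0393, 0.089]
ee_rot: [3.141, -0.001, -3.12]
ft_force: [-0.1, 0.5, -1.0]
width: 0.0426
grip_force: 6.1
t: 7.8
ee_pos: [0.5422, -0.0379, 0.0891]
ee_rot: [3.141, -0.001, -3.119]
ft_force: [-0.1, -0.0, -1.1]
width: 0.0425
grip_force: 6.1
[ 0.54213036 -0.0379647   0.08918054] [ 3.14147290e+00 -6.70906796e-04 -3.11935263e+00] 0.04297211996745515
[(87, array([368.2, 286.8]))]
scene [(76, array([364.1, 303.1]), array([ 0.6447, -0.0611,  0.0852])), (39, array([375.7, 286. ]), array([ 0.6471, -0.0098,  0.0852]))]
top []
```

View pics/c5.png

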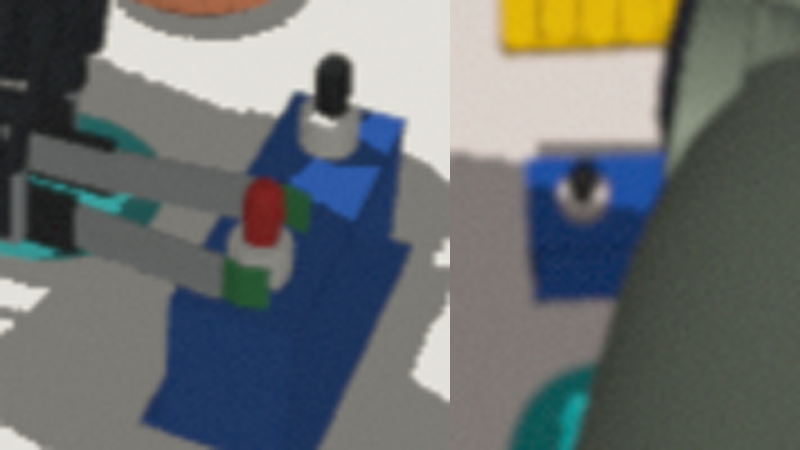

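The jaws straddle the white collar and the red bulb hasn't moved (368,287). Closing gradually.

```bash
python3 -m pendant '0 0 0 0 0 0 -0.06;0 0 0 0 0 0 -0.12;0 0 0 0 0 0 -0.18;0 0 0 0 0 0 -0.24;0 0 0 0 0 0 -0.3;0 0 0 0 0 0 -0.4;0 0 0 0 0 0 -0.5;0 0 0 0 0 0 -0.5;0 0 0 0 0 0 -0.5' 40
python3 - <<'E'
from h import *
S=vision.read_camera("scene")
print([(x[0],x[1]) for x in blob(S,(170,170,60),(180,255,255),(340,250,400,320))+blob(S,(0,170,60),(6,255,255),(340,250,400,320))])
cv2.imwrite("pics/c6.png",cv2.resize(S[240:340,310:410],(500,500),interpolation=2)[:,:,::-1])
E
```

```text
t: 8.8
ee_pos: [0.5426, -0.038, 0.0893]
ee_rot: [3.142, -0.0, -3.119]
ft_force: [-0.5, -1.0, -0.7]
width: 0.0311
grip_force: 39.5
[(80, array([368.6, 286.4]))]
```

View pics/c6.png

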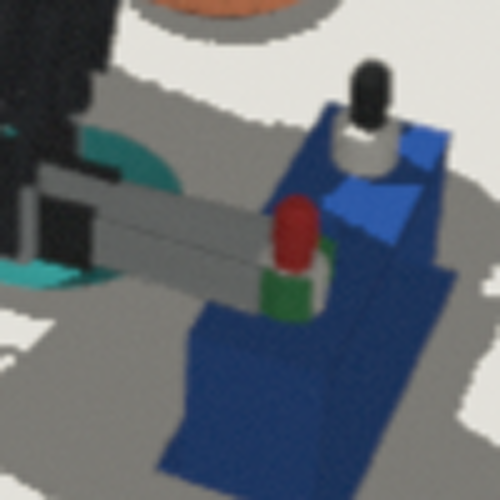

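The collar is seated in the jaws (crop (290,295)), width 31 mm, grip 39.5 N. Lifting straight up by 90 mm.

```bash
python3 -m pendant '0 0 0 0 0 -4 -0.5;0 0 0 0 0 -10 -0.5;0 0 0 0 0 -13 -0.5;0 0 0 0 0 -15 -0.5;0 0 0 0 0 -15 -0.5;0 0 0 0 0 -15 -0.5;0 0 0 0 0 -12 -0.5;0 0 0 0 0 -6 -0.5;0 0 0 0 0 0 -0.5;0 0 0 0 0 0 -0.5'
python3 - <<'E'
from h import *
S=vision.read_camera("scene")
print([(x[0],x[1],onz("scene",*x[1],.191)) for x in blob(S,(170,170,60),(180,255,255),(330,180,400,320))+blob(S,(0,170,60),(6,255,255),(330,180,400,320))])
cv2.imwrite("pics/c7.png",cv2.resize(S[180:330,310:410],(400,600),interpolation=2)[:,:,::-1])
E
```

```text
t: 9.85
ee_pos: [0.5424, -0.0379, 0.179]
ee_rot: [3.141, -0.0, -3.119]
ft_force: [-0.4, -0.3, -0.8]
width: 0.0317
grip_force: 39.6
[(102, array([371.7, 242.5]), array([ 0.64164846, -0.0350919 ,  0.191     ]))]
```

View pics/c7.png

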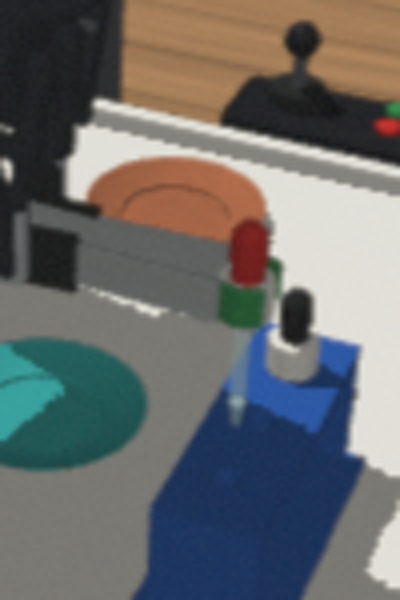

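The dropper hangs upright clear of the rack, its tip at crop (237,420), with the black one undisturbed. Now backing off and going sideways to the saucer.

```bash
python3 -m pendant '0 0 0 5 0 0 -0.5;0 0 0 12 0 0 -0.5;0 0 0 18 0 0 -0.5;0 0 0 20 5 0 -0.5;0 0 0 20 12 0 -0.5;0 0 0 20 18 0 -0.5;0 0 0 18 22 0 -0.5;0 0 0 12 25 0 -0.5;0 0 0 6 28 0 -0.5;0 0 0 0 28 0 -0.5'
python3 -m pendant '0 0 0 0 28 0 -0.5;0 0 0 0 28 0 -0.5;0 0 0 0 28 0 -0.5;0 0 0 0 25 0 -0.5;0 0 0 0 20 0 -0.5;0 0 0 0 14 3 -0.5;0 0 0 0 7 6 -0.5;0 0 0 0 2 6 -0.5;0 0 0 0 0 4 -0.5;0 0 0 0 0 0 -0.5'
python3 -m pendant '0 0 0 0 0 0 -0.5;0 0 0 0 0 0 -0.5;0 0 0 0 0 0 -0.5'
python3 - <<'E'
from h import *
S=vision.read_camera("scene");T=vision.read_camera("top")
z=state()["ee_pos"][2]+.012
for n,I,b in(("scene",S,(280,100,400,240)),("top",T,(180,150,300,260))):print(n,[(x[0],x[1],onz(n,*x[1],z)) for x in (blob(I,(172,150,60),(180,255,255),b)+blob(I,(0,200,60),(3,255,255),b))[:3]])
cv2.imwrite("pics/c8.png",np.hstack([cv2.resize(S[130:280,280:410],(390,450),interpolation=2),cv2.resize(T[160:280,190:290],(375,450),interpolation=2)])[:,:,::-1])
E
```

```text
t: 10.9
ee_pos: [0.4067, 0.0978, 0.1789]
ee_rot: [-3.142, -0.002, -3.12]
ft_force: [0.8, 0.4, -1.1]
width: 0.0314
grip_force: 39.7
t: 11.9
ee_pos: [0.4046, 0.248, 0.1593]
ee_rot: [-3.141, -0.002, -3.12]
ft_force: [0.8, -0.6, -0.7]
width: 0.031
grip_force: 39.7
t: 12.2
ee_pos: [0.4055, 0.2488, 0.1605]
ee_rot: [3.141, 0.0, -3.12]
ft_force: [-0.4, 0.4, -1.1]
width: 0.0309
grip_force: 39.7
scene []
top [(8, array([225.5, 223.8]), array([0.5034729 , 0.25117268, 0.17249523]))]
```

View pics/c8.png

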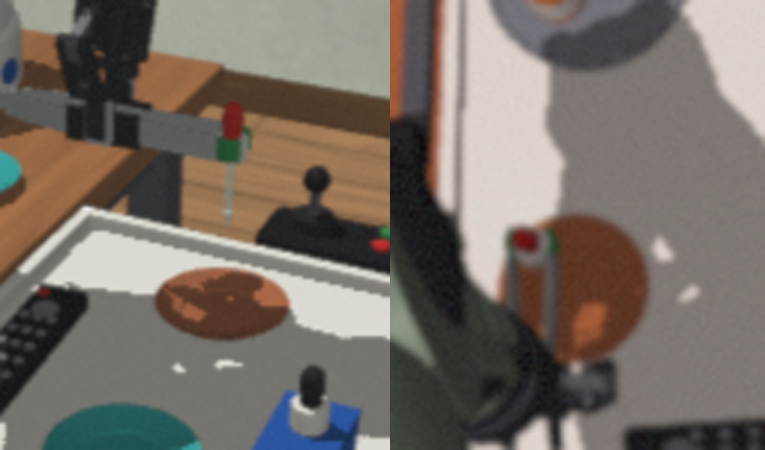

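The dropper is over the saucer: the top view puts the bulb at (0.503,0.251), and the saucer centre is (0.504,0.251). I'll check the tip (scene pixel 356,202) and the rest, then hand in.

```bash
python3 - <<'E'
from h import *
from station import job
p=onz("scene",356,201.7,.082);s=state();print(p,s["grip_force"],s["width"],abs(s["joint_vel"]).max())
if np.hypot(p[0]-.504,p[1]-.2515)<.02 and s["grip_force"]>30: print(job.sign_off())
E
```

```text
[0.49925111 0.27087409 0.082     ] 39.68826455064118 0.031418331206069794 0.0023626194625052973
the job is handed in; nothing more can be done
None
```

I handed the job in with the red dropper held upright in the tongs, about 8 cm above the tray over the terracotta saucer. The last check put its tip within about 20 mm of the saucer's centre (limit 40 mm). The gripper stayed clear of the dropper and nothing else moved in the pictures I took; no verdict came back.

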